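Scrub both faces of a sharpening stone and put it back to dry

TASK

Lift the lid of the wooden case right open until it rests on its stop, take out the sharpening stone and, keeping it on edge, draw its dark face along the spring-backed green pad, pressing the pad in some 6 mm all the way from the stone's red end to its plain end. Then turn the stone round and scrub the pale face the same way, again from the red end to the plain end. Lower the stone gently, on edge, back into its slot in the case (either way round) and leave the lid open so that it dries; do not disturb the spice jar or the mug.

Things in the scene. Friction and masses are not known exactly. Their poses are not given: they have to be found in the camera images.
- case: Wooden case, fixed to the worktop. Tray 100 (x) x 186 (y) x 22 mm high, with a hinged box lid; 76 mm high in all when shut. Origin: centre of the underside; -x is its front (side of the brass tab), +x the hinge side, z up. The stone stands in it under the lid.
- lid (a joint): Hinge of the lid, rad: 0 shut, grows as the front rises, 1.85 open on its stop. The axis runs along the case's y through point lid_hinge. The lid is a hollow wooden box (100 deep, 186 long, 54 mm high, 5 mm walls, 0.14 kg); past about 1.1 rad it falls open by itself, and slowly. Open, it reaches up to 150 mm above the worktop and 85 mm behind the hinge.
- lid_tab (a point): Grip point of the brass tab that sticks out from the middle of the lid's front: a bar 35 mm long (along the case's x, this point 20 mm out from the lid's front), 16 mm wide (y) and 10 mm thick (z), 40 mm above the worktop when shut. Pinched from above across its 16 mm width, it turns between the finger pads as the lid rises. The point turns with the lid.
- lid_hinge (a point): Middle of the lid's hinge axis, at the rear top edge of the tray (50 mm behind the case's origin, 22 mm up). Turns with the lid.
- slot (a point): Centre of the floor of the stone's slot, 8 mm above the worktop; axes as the case's. The slot is 33 mm wide (x) and 162 mm long (y); its ribs are 12 mm high and the tray's rim stands 14 mm above this floor. The slot lies 14 mm in front of the case's centre line.
- stone: Combination sharpening stone, a block 140 (x) x 26 (y) x 60 mm (z), about 0.42 kg, loose, standing on its long edge in the slot. Origin: centre of the underside. +y face: dark grey; -y face: pale cream. The last 15 mm at the +x end are painted red; the -x end is plain. At the start its x axis lies along the case's y.
- scrubber: Fixed bent steel bracket on a weighted foot 75 x 80 x 10 mm (foot from 65 mm behind to 10 mm in front of the origin, along x) that carries the pad; the upright behind the pad is 56 mm wide (y) and its top is 40 mm above the worktop. Origin on the worktop; the pad faces its +x.
- pad (a joint): Slide of the green scrubbing pad, m: 0 free, grows as the pad is pushed back (towards the scrubber's -x), at most 0.014; spring of 0.4 N per mm.
- pad_face (a point): Centre of the pad's front face, 30 mm in front of the scrubber's origin when free, 25 mm above the worktop; moves with the pad; axes as the scrubber's (+x points out of the face). The face is 32 mm wide (y) and 24 mm high (13 to 37 mm above the worktop): fingers must stay above 42 mm here.
- spice_jar: Bystander: spice jar with a black cap, 41 mm across, 105 mm high; origin at its foot.
- mug: Bystander: white mug with a handle, 82 x 112 x 94 mm high; origin at its foot.
Things that resemble listed ones, but are neither listed nor needed, are in the scene too. Leave any pink look-alike of the scrubber alone.

How it is judged (in metres and radians):
On the way, in this order (a step that is already met when the one before it is completed fails the run):
1. the lid is open on its stop (value of joint lid above 1.75 rad), for 0.2 s.
2. the red end of the stone's dark face presses the pad back (more than 2.5 mm), the stone on edge (x of pad_face in the frame of stone between 0.038 and 0.08 m and y of pad_face in the frame of stone between 0.009 and 0.017 m and value of joint pad above 0.0025 m and contact force between stone and pad above 0.3 N and angle between stone's own z axis and vertical below 0.35 rad), for 0.05 s.
3. the middle of the stone's dark face presses the pad back (more than 2.5 mm), the stone on edge (x of pad_face in the frame of stone between -0.02 and 0.02 m and y of pad_face in the frame of stone between 0.009 and 0.017 m and value of joint pad above 0.0025 m and contact force between stone and pad above 0.3 N and angle between stone's own z axis and vertical below 0.35 rad), for 0.05 s.
4. the plain end of the stone's dark face presses the pad back (more than 2.5 mm), the stone on edge (x of pad_face in the frame of stone between -0.08 and -0.038 m and y of pad_face in the frame of stone between 0.009 and 0.017 m and value of joint pad above 0.0025 m and contact force between stone and pad above 0.3 N and angle between stone's own z axis and vertical below 0.35 rad), for 0.05 s.
5. the red end of the stone's pale face presses the pad back (more than 2.5 mm), the stone on edge (x of pad_face in the frame of stone between 0.038 and 0.08 m and y of pad_face in the frame of stone between -0.017 and -0.009 m and value of joint pad above 0.0025 m and contact force between stone and pad above 0.3 N and angle between stone's own z axis and vertical below 0.35 rad), for 0.05 s.
6. the middle of the stone's pale face presses the pad back (more than 2.5 mm), the stone on edge (x of pad_face in the frame of stone between -0.02 and 0.02 m and y of pad_face in the frame of stone between -0.017 and -0.009 m and value of joint pad above 0.0025 m and contact force between stone and pad above 0.3 N and angle between stone's own z axis and vertical below 0.35 rad), for 0.05 s.
7. the plain end of the stone's pale face presses the pad back (more than 2.5 mm), the stone on edge (x of pad_face in the frame of stone between -0.08 and -0.038 m and y of pad_face in the frame of stone between -0.017 and -0.009 m and value of joint pad above 0.0025 m and contact force between stone and pad above 0.3 N and angle between stone's own z axis and vertical below 0.35 rad), for 0.05 s.
8. the stone, still held by the fingers, has been lowered into its slot (within 8 mm of the slot floor) (x of stone in the frame of slot between -0.006 and 0.006 m and y of stone in the frame of slot between -0.014 and 0.014 m and z of stone in the frame of slot between -0.004 and 0.008 m and angle between stone's own z axis and vertical below 0.12 rad and contact force between the fingers and stone above 0.5 N), for 0.05 s.
At the end, for the whole second after the job is handed in: The stone stands on edge in its slot, either way round (within 6 mm across, 14 mm along and 4 mm in height of the slot's centre, tilted less than 0.12 rad), at rest; the lid is open beyond 1.7 rad (x of stone in the frame of slot between -0.006 and 0.006 m and y of stone in the frame of slot between -0.014 and 0.014 m and z of stone in the frame of slot between -0.004 and 0.004 m and angle between stone's own z axis and vertical below 0.12 rad and value of joint lid above 1.7 rad and linear speed of stone below 0.02 m/s); the robot touches nothing.
It fails at once if the spice jar is pushed more than 30 mm or tipped (distance of spice_jar from where it was at the start of the episode above 0.03 m or angle between spice_jar's own z axis and vertical above 0.5 rad).
It fails at once if the mug is pushed more than 30 mm or tipped (distance of mug from where it was at the start of the episode above 0.03 m or angle between mug's own z axis and vertical above 0.5 rad).
It also fails if it takes over 72 s, if anything falls off the work surface, if the arm or the gripper's body presses on something with over 40 N, if the wrist force passes 120 N, or if a joint passes its speed limit or range.

ROBOT

A 6-joint arm with a two-finger parallel gripper is mounted at the origin on a cart in front of the work surface, level with it; the furniture and walls round the work are solid. World frame = base frame: x ahead of the robot, y to its left, z up, the work surface at z = 0. Lengths are in m, angles in degrees, forces in N, time in s.
With the tool pointing down it reaches from about 0.3 to 0.75 m from the base axis. Payload 8.5 kg.
Tool frame: the origin (TCP) lies midway between the tips of the shut fingers; the grasp point (between the pads) lies 19 mm behind it; z points along the fingers, y is the direction in which the jaws open and shut (so a half turn about z gives the same grasp; the last joint's range is limited). The gripper opens to 85 mm and grips with 20 to 120 N. Pads are 22 mm wide; open, the fingers measure 114 mm over their backs; the gripper's body (76 mm by 85 mm) begins 54 mm behind the grasp point. The pads swing forward as they close: fully open they stand 13 mm farther back than shut.
Start: joints at [-81.32, 21.807, 74.336, -0, 83.858, -12.336], TCP at [0.197, -0.513, 0.231] pointing down, gripper open.
Joint ranges: [-178.18, 178.18], [-50.72, 133.34], [12.68, 142.11], [-81.47, 261.47], [9.98, 163.14], [-165.26, 165.26]. Speed limits (degrees/s): [136.94, 136.94, 180, 180, 180, 180].

INTERFACE

Orientations are given as a 3x3 rotation matrix whose columns are the frame's x, y, z axes.
In Python, from rig import env, viewer, ticket gives the robot as it stands. The module is installed in compiled form; this text tells all that it offers.
- The arm moves only by the shell command python3 -m pendant 'ROWS' [FORCE]. ROWS is JSON, a list of rows, each a list of 3 entries, a list of its own where there are three numbers: the shift along the world's x, y, z in mm, then the turn about the world's z in rad, then the opening, from -1 (shut) to 1 (fully open). A call has 1 to 12 rows; each row shifts and turns the pose as measured when the row begins; what a row does not reach is not made up. A row lasts 1/8 s, in which the tool goes at most 62.5 mm and 10.7 degrees, less where a joint would pass 70% of its speed; a pose out of reach is approached as far as the arm can. A call with a gripper value outside its range is refused whole. The fingers move at their own pace and stop on an object; FORCE is the grip in N (left out, the last holds). Time passes only in rows, so rows that do not move let the fingers close. It gives the time, the measured TCP pose, the force and the opening at its end, in the units of the state.
- env.observe(): the state, without advancing time (a new reading comes with each control period).
- viewer.get_image(name): name is "scene" or "top" or "wrist"; returns (picture, depth): 480x640x3 uint8, red, green, blue; 480x640 float32, m along the optical axis (not along the pixel's ray), 0 where there is no reading.
- viewer.camera_params(name): a dict with "fx", "fy", "cx", "cy" (pixels), "rvec" (rotation vector, rad) and "tvec" (3), from world to camera coordinates, as OpenCV has them; the wrist camera has in their place "T_tool_cam" (4x4, takes a point from camera to tool coordinates, whose origin is the TCP and whose axes are the flange's). Camera axes: x right, y down, z forward; pixel columns grow to the right and rows downward; lengths in m; the calibration is good to about 2 mm. The wrist camera is an equidistant fisheye: a pixel r from the principal point sees the ray r / f radians off the axis. A picture is of the moment at which its call begins: read the wrist's pose just before it. camera_params takes no time and is no camera call.
- ticket.close_job(): hands the job in, once; it reports no verdict.
The state is a dict: "time_s": time; "q": joint angles; "qvel": joint speeds; "joint_efforts": joint torques, N m; "position": TCP position; "tool_rot": TCP orientation; "ft_force": force on the tool from outside, world axes, zero at the start; "wrist_torque": the same for the moment, N m; "grip_width": finger opening in m.
Only numpy, scipy, OpenCV 4.12 (cv2) and the standard library are available. Lean on these libraries where they do the work, as an engineer would, in place of code of your own. Each camera call takes 0.05 s, during which the arm holds its last target. There are 200 camera calls.

## Working session

There is one attempt and no reset: what is moved stays moved. The work goes in short steps, Python scripts to look and compute and a shell command to move; the robot and the scene stay as the last step left them, time stands still between calls to the robot, and variables do not carry over. Pictures are saved under pics/ and viewed, about 8 in all and at most 12, crops included, and the job is handed in when it is done.

```bash
mkdir -p pics
cat > h.py <<'E'
import numpy as np, cv2
from rig import env, viewer, ticket
def cam(n):
    p=viewer.camera_params(n); R=cv2.Rodrigues(np.array(p["rvec"],float))[0]; return p,R,np.array(p["tvec"],float).ravel()
def world(n,depth):
    p,R,t=cam(n); v,u=np.mgrid[0:480,0:640]
    c=np.stack([(u-p["cx"])/p["fx"]*depth,(v-p["cy"])/p["fy"]*depth,depth],-1)
    return (c-t)@R
def onplane(n,uv,z):
    p,R,t=cam(n); uv=np.atleast_2d(uv).astype(float)
    d=np.c_[(uv[:,0]-p["cx"])/p["fx"],(uv[:,1]-p["cy"])/p["fy"],np.ones(len(uv))]@R
    o=-R.T@t; return o+d*((z-o[2])/d[:,2])[:,None]
def save(n,im): cv2.imwrite(f"pics/{n}.png",im[:,:,::-1])
E
python3 - <<'E'
from h import *
for n in ("scene","top"):
    im,d=viewer.get_image(n); save(n,im); np.savez(n+".npz",im=im,d=d); p,R,t=cam(n); print(n,-R.T@t,R[2],p["fx"])
print(viewer.camera_params("wrist"),env.observe()["tool_rot"],env.observe()["time_s"])
E
```

```text
scene [-0.18222128 -1.01059468  1.18559226] [ 0.42962829  0.60729891 -0.66828704] 611.7072842721079
top [-0.55993339 -0.296682    1.59324301] [ 0.5837229   0.15193517 -0.79761099] 564.2906336916944
{'fx': 371.64829954431775, 'fy': 371.64829954431775, 'cx': 310.76607375546985, 'cy': 234.8115559839285, 'T_tool_cam': array([[-1.43502438e-04, -9.57964606e-01, -2.86886376e-01,
         7.37899551e-02],
       [ 9.99999914e-01, -2.48769436e-04,  3.30478882e-04,
         7.53166511e-04],
       [-3.87955634e-04, -2.86886304e-01,  9.57964560e-01,
        -1.44279524e-01],
       [ 0.00000000e+00,  0.00000000e+00,  0.00000000e+00,
         1.00000000e+00]])} [[ 9.33474875e-01  3.58642747e-01 -1.93583445e-04]
 [ 3.58642678e-01 -9.33473984e-01  1.32316794e-03]
 [ 2.93839477e-04 -1.30457132e-03 -9.99999106e-01]] 0.1
```

View pics/top.png

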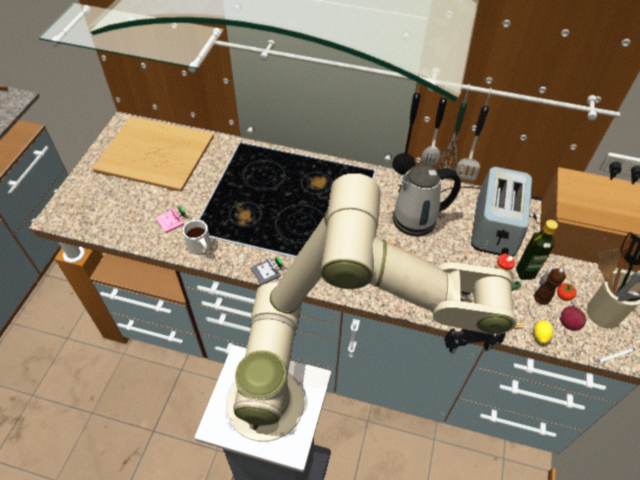

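View pics/scene.png

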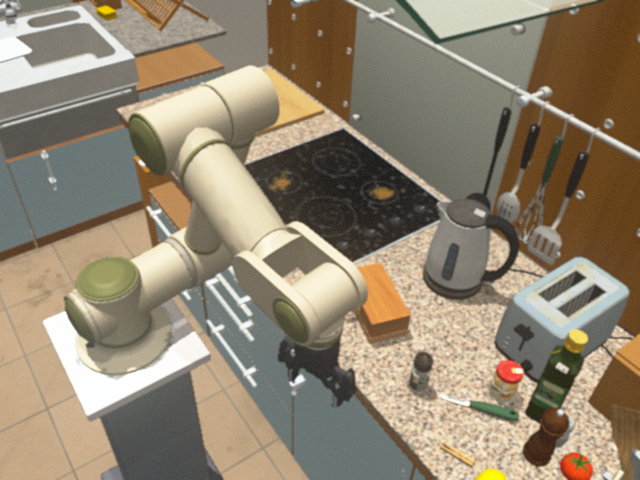

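Scene view: the case is at about (385,305), partly hidden by the wrist, and the spice jar is at (421,370). Top view: the mug is at (197,236). There are two scrubber candidates: the grey-footed one at (265,270), and the pink-footed look-alike at (170,218), which I leave alone.

Run:
```python
from h import *
def comp(n,mask,lab,lo=0.012,hi=0.3):
    z=np.load(n+".npz"); W=world(n,z["d"]); hsv=cv2.cvtColor(z["im"],cv2.COLOR_RGB2HSV)
    m=mask(hsv,W)&(z["d"]>0)
    k,l,s,c=cv2.connectedComponentsWithStats(m.astype(np.uint8))
    for i in range(1,k):
        if s[i,4]>25:
            P=W[l==i]; print(n,lab,c[i].round(),s[i,4],np.percentile(P,[2,50,98],0).round(3).tolist())
            if s[i,4]>200:
                top=P[P[:,2]>np.percentile(P[:,2],90)-0.01]; print("  rect",cv2.minAreaRect((top[:,:2]*1000).astype(np.float32)))
inb=lambda W:(W[...,0]>.2)&(W[...,0]<.8)&(abs(W[...,1])<.75)
comp("scene",lambda h,W:(h[...,0]<18)&(h[...,1]>110)&inb(W)&(W[...,2]>.012)&(W[...,2]<.1),"wood")
comp("scene",lambda h,W:(h[...,2]<110)&inb(W)&(W[...,2]>.02)&(W[...,2]<.12)&(W[...,1]<-.2),"dark")
comp("top",lambda h,W:(h[...,0]>45)&(h[...,0]<85)&(h[...,1]>110)&inb(W)&(W[...,2]<.06),"green")
comp("top",lambda h,W:(h[...,0]>155)&(h[...,1]>60)&inb(W)&(W[...,2]<.06),"pink")
comp("top",lambda h,W:(W[...,2]>.005)&(W[...,2]<.12)&(W[...,0]<.46)&inb(W),"raised")
im=np.load("top.npz")["im"]; im2=np.load("scene.npz")["im"]
a=cv2.resize(im[190:300,140:300],None,fx=4,fy=4,interpolation=2); b=cv2.resize(im2[250:410,320:450],(360,440),interpolation=2)
save("crop1",np.hstack([a[:,:440] if 0 else cv2.resize(a,(440,440)),b]))
```

```text
scene wood [268. 130.] 56 [[0.712, 0.553, 0.016], [0.757, 0.562, 0.023], [0.798, 0.57, 0.034]]
scene wood [382. 305.] 2631 [[0.481, -0.375, 0.016], [0.545, -0.319, 0.074], [0.61, -0.199, 0.08]]
  rect ((552.6196899414062, -277.5997314453125), (194.6305389404297, 101.81687927246094), 72.46024322509766)
scene wood [508. 372.] 497 [[0.613, -0.648, 0.025], [0.634, -0.621, 0.085], [0.714, -0.594, 0.09]]
  rect ((639.7223510742188, -622.3710327148438), (56.30253601074219, 54.58858108520508), 28.794227600097656)
scene wood [529. 442.] 37 [[0.566, -0.75, 0.014], [0.57, -0.748, 0.043], [0.578, -0.744, 0.067]]
scene dark [447. 271.] 207 [[0.728, -0.345, 0.063], [0.735, -0.332, 0.093], [0.743, -0.317, 0.119]]
  rect ((737.615966796875, -330.26324462890625), (12.980239868164062, 28.936994552612305), 18.083293914794922)
scene dark [448. 286.] 225 [[0.726, -0.376, 0.02], [0.741, -0.34, 0.031], [0.794, -0.266, 0.044]]
  rect ((750.438720703125, -329.7715148925781), (39.99079513549805, 129.68751525878906), 29.521347045898438)
scene dark [380. 323.] 266 [[0.479, -0.376, 0.035], [0.498, -0.355, 0.057]
[... 848 characters left out ...]
pink [173. 221.] 225 [[0.503, 0.505, -0.002], [0.544, 0.532, 0.012], [0.591, 0.594, 0.045]]
  rect ((561.8748779296875, 527.689208984375), (64.05488586425781, 35.85331344604492), 24.067604064941406)
top raised [196. 245.] 327 [[0.431, 0.354, 0.006], [0.441, 0.392, 0.059], [0.455, 0.435, 0.097]]
  rect ((447.1634521484375, 397.58740234375), (92.31982421875, 27.39943504333496), 85.6739501953125)
top raised [265. 272.] 417 [[0.384, 0.102, 0.005], [0.429, 0.142, 0.013], [0.457, 0.191, 0.042]]
  rect ((431.7795715332031, 142.81491088867188), (81.06951904296875, 77.94367218017578), 44.00043869018555)
top raised [537. 330.] 102 [[0.414, -0.75, 0.006], [0.435, -0.743, 0.043], [0.457, -0.736, 0.059]]
```

View pics/crop1.png

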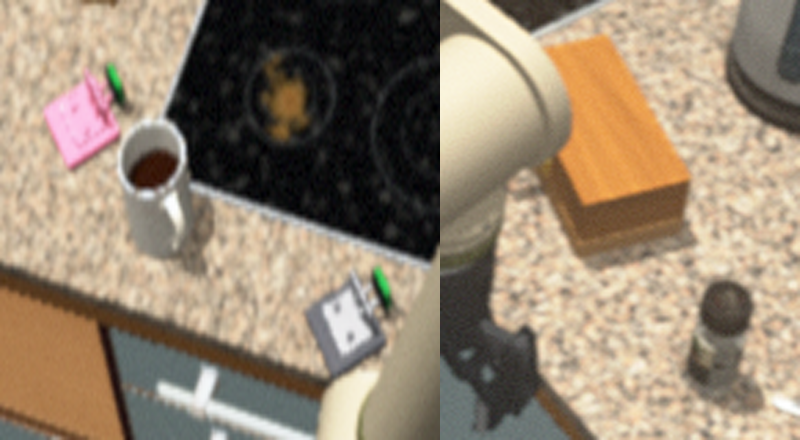

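The grey-footed scrubber has its green pad at about (.466,.107). The case is at about (.553,-.278), its y axis at about 72°, and the brass tab is on the robot's side, at the edge of the wrist in the crop. Next I go over the tab with the jaws along the case's y.

```bash
python3 -m pendant '[[[30,29,5],-0.1,1],[[30,29,5],-0.1,1],[[30,29,5],-0.1,1],[[30,29,5],-0.1,1],[[30,29,5],-0.1,1],[[30,29,5],-0.1,1],[[30,29,5],-0.07,1],[[30,29,5],0,1],[[20,20,5],0,1],[[0,0,0],0,1]]' 60
cat >> h.py <<'E'
def wcap():
    s=env.observe(); im,d=viewer.get_image("wrist"); p=viewer.camera_params("wrist")
    T=np.eye(4); T[:3,:3]=s["tool_rot"]; T[:3,3]=s["position"]; return im,d,T@p["T_tool_cam"],p
def wrays(uv,p):
    uv=np.atleast_2d(uv).astype(float); a=np.c_[uv[:,0]-p["cx"],uv[:,1]-p["cy"]]; r=np.hypot(*a.T)+1e-9; th=r/p["fx"]
    return np.c_[a/r[:,None]*np.sin(th)[:,None],np.cos(th)]
def wplane(uv,z,T,p):
    d=wrays(uv,p)@T[:3,:3].T; o=T[:3,3]; return o+d*((z-o[2])/d[:,2])[:,None]
def wworld(d,T,p):
    v,u=np.mgrid[0:480,0:640]; r=wrays(np.c_[u.ravel(),v.ravel()],p); r[np.abs(r[:,2])<.05]=np.nan
    P=(r/r[:,2:])*d.reshape(-1,1); return (P@T[:3,:3].T+T[:3,3]).reshape(480,640,3)
E
python3 - <<'E'
from h import *
im,d,T,p=wcap(); save("w1",im); np.savez("w1.npz",im=im,d=d,T=T); print(env.observe()["position"],T[:3,3])
E
```

```text
time_s: 1.35
position: [0.4631, -0.2513, 0.2734]
tool_rot: [[0.947, -0.322, -0.001], [-0.322, -0.947, 0.008], [-0.003, -0.008, -1.0]]
ft_force: [-0.0, 0.1, -1.2]
grip_width: 0.0852
[ 0.46248376 -0.25194021  0.27311916] [ 0.53334561 -0.27665552  0.41740459]
```

View pics/w1.png

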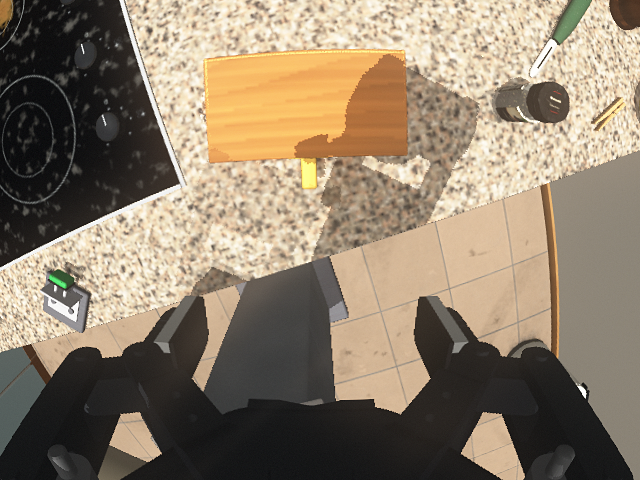

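The wrist view shows the lid's corners at about (205,60), (405,52), (408,156) and (210,162). The yellow tab is at (309,173) and the grey scrubber with its green pad at (62,285).

Run:
```python
from h import *
z=np.load("w1.npz"); im,d,T=z["im"],z["d"],z["T"]; p=viewer.camera_params("wrist"); W=wworld(d,T,p); h=cv2.cvtColor(im,cv2.COLOR_RGB2HSV)
H,S,V=h[...,0],h[...,1],h[...,2]
v,u=np.mgrid[0:480,0:640]
def big(m):
    k,l,s,c=cv2.connectedComponentsWithStats(m.astype(np.uint8)); i=1+np.argmax(s[1:,4]); return l==i
t=big((H>22)&(H<32)&(S>170)&(V>120)&(v>155)&(v<200)&(u>280)&(u<340))
tr=(W[t][:,2]); print("tab z",np.percentile(tr,[5,50,95]),t.sum())
uv=np.c_[u[t],v[t]]; q=wplane(uv,.045,T,p)[:,:2]*1000; print("tab rect z.045",cv2.minAreaRect(q.astype(np.float32)))
l=big((H<22)&(S>90)&(v<168)&(u>190)&(u<420)); print("lid z",np.percentile(W[l][:,2],[5,50,95]))
l&=(W[...,2]>.066); uv=np.c_[u[l],v[l]]; q=wplane(uv,.076,T,p)[:,:2]*1000; print("lid rect",cv2.minAreaRect(q.astype(np.float32)))
g=big((H>45)&(H<80)&(S>100)&(u<150)&(v>250)); P=W[g]; print("pad",np.percentile(P,[5,50,95],0).round(3).tolist())
uv=np.c_[u[g],v[g]]; print("pad rect z.037",cv2.minAreaRect((wplane(uv,.037,T,p)[:,:2]*1000).astype(np.float32)))
f=(u<110)&(v>250)&(v<340)&(W[...,2]>.005)&(W[...,2]<.02); print("foot",cv2.minAreaRect((W[f][:,:2]*1000).astype(np.float32)))
# cross-check tab from scene view
z=np.load("scene.npz"); hs=cv2.cvtColor(z["im"],cv2.COLOR_RGB2HSV)
```

```text
Traceback (most recent call last):
ValueError: attempt to get argmax of an empty sequence
```

```bash
cat > m1.py <<'E'
from h import *
z=np.load("w1.npz"); im,d,T=z["im"],z["d"],z["T"]; p=viewer.camera_params("wrist"); W=wworld(d,T,p); h=cv2.cvtColor(im,cv2.COLOR_RGB2HSV)
H,S,V=h[...,0],h[...,1],h[...,2]
v,u=np.mgrid[0:480,0:640]; print(h[173,309],h[183,309],h[100,250])
def big(m):
    k,l,s,c=cv2.connectedComponentsWithStats(m.astype(np.uint8)); i=1+np.argmax(s[1:,4]); return l==i
t=big((S>130)&(V>120)&(v>160)&(v<200)&(u>295)&(u<325))
tr=(W[t][:,2]); print("tab z",np.percentile(tr,[5,50,95]),t.sum())
uv=np.c_[u[t],v[t]]; q=wplane(uv,.045,T,p)[:,:2]*1000; print("tab rect z.045",cv2.minAreaRect(q.astype(np.float32)))
l=big((H<22)&(S>90)&(v<168)&(u>190)&(u<420)); print("lid z",np.percentile(W[l][:,2],[5,50,95]))
l&=(W[...,2]>.066); uv=np.c_[u[l],v[l]]; q=wplane(uv,.076,T,p)[:,:2]*1000; print("lid rect",cv2.minAreaRect(q.astype(np.float32)))
g=big((H>45)&(H<80)&(S>100)&(u<150)&(v>250)); P=W[g]; print("pad",np.percentile(P,[5,50,95],0).round(3).tolist())
uv=np.c_[u[g],v[g]]; print("pad rect z.037",cv2.minAreaRect((wplane(uv,.037,T,p)[:,:2]*1000).astype(np.float32)))
f=(u<110)&(v>250)&(v<340)&(W[...,2]>.005)&(W[...,2]<.02); print("foot",cv2.minAreaRect((W[f][:,:2]*1000).astype(np.float32)))
E
python3 m1.py
```

```text
[ 29 111 254] [ 29 121 254] [ 18 147 250]
tab z [0.04388838 0.04598677 0.0473518 ] 161
tab rect z.045 ((488.1800537109375, -255.6233367919922), (15.122453689575195, 27.58327293395996), 71.3704605102539)
lid z [0.07629831 0.07770339 0.07903156]
lid rect ((553.8600463867188, -275.262451171875), (186.73837280273438, 103.65457916259766), 73.26805877685547)
pad [[0.464, 0.096, 0.019], [0.475, 0.107, 0.036], [0.484, 0.117, 0.039]]
pad rect z.037 ((474.20721435546875, 100.88420104980469), (41.4642333984375, 24.193510055541992), 47.334205627441406)
foot ((478.4329833984375, 175.3252410888672), (185.37420654296875, 95.68563842773438), 45.471649169921875)
```

```bash
python3 -m pendant '[[[12,-2,-50],0.036,1],[[12,-1,-50],0,1],[[0,0,-50],0,1],[[0,0,-40],0,1],[[0,0,-15],0,1],[[0,0,0],0,1]]' 40
```

```text
time_s: 2.15
position: [0.4816, -0.2599, 0.061]
tool_rot: [[0.956, -0.294, -0.003], [-0.294, -0.956, 0.008], [-0.005, -0.006, -1.0]]
ft_force: [-0.0, -0.8, 0.6]
grip_width: 0.0855
```

```bash
python3 -m pendant '[[[4,5,-20],0.01,1],[[1,0,-15],0,1],[[0,0,-3],0,1],[[0,0,0],0,-1],[[0,0,0],0,-1],[[0,0,0],0,-1],[[0,0,0],0,-1],[[0,0,0],0,-1]]' 40
```

```text
time_s: 3.15
position: [0.4879, -0.2553, 0.0263]
tool_rot: [[0.958, -0.288, 0.003], [-0.288, -0.958, 0.009], [0.001, -0.009, -1.0]]
ft_force: [-3.4, -6.0, -0.7]
grip_width: 0.015
```

```bash
python3 -m pendant '[[[2,-1,10],0,-1],[[3,-1,10],0,-1],[[4,-1,10],0,-1],[[4,-1,10],0,-1],[[5,-2,9],0,-1],[[6,-2,9],0,-1],[[7,-2,8],0,-1],[[7,-2,8],0,-1]]'
```

```text
time_s: 4.15
position: [0.5295, -0.2677, 0.1034]
tool_rot: [[0.957, -0.289, 0.006], [-0.289, -0.957, 0.01], [0.003, -0.011, -1.0]]
ft_force: [8.0, -2.5, -16.1]
grip_width: 0.0148
```

```bash
python3 -m pendant '[[[8,-2,6],0,-1],[[8,-2,6],0,-1],[[9,-3,5],0,-1],[[9,-3,4],0,-1],[[9,-3,3],0,-1],[[10,-3,2],0,-1],[[9,-3,1],0,-1],[[6,-2,0],0,-1]]'
```

```text
time_s: 5.15
position: [0.5997, -0.2886, 0.1321]
tool_rot: [[0.957, -0.289, -0.001], [-0.289, -0.957, 0.014], [-0.005, -0.013, -1.0]]
ft_force: [-2.6, 2.1, -1.9]
grip_width: 0.0152
```

```bash
python3 -m pendant '[[[0,0,0],0,0.5],[[0,0,0],0,0.5],[[0,0,0],0,0.5],[[0,0,25],0,0.5],[[-5,0,40],0,0.5],[[-20,5,40],0.15,0.5],[[-25,5,20],0.18,0.5],[[-25,5,0],0.18,0.5],[[-15,5,0],0.18,0.5],[[0,0,0],0.18,0.5],[[0,0,0],0.18,0.5],[[0,0,0],0.18,0.5]]'
python3 - <<'E'
from h import *
im,d,T,p=wcap(); save("w2",im); np.savez("w2.npz",im=im,d=d,T=T); s=env.observe(); print(s["position"],s["q"],s["grip_width"])
E
```

```text
time_s: 6.65
position: [0.5075, -0.2696, 0.267]
tool_rot: [[0.561, 0.828, 0.002], [0.828, -0.561, 0.004], [0.004, -0.001, -1.0]]
ft_force: [-0.5, 0.6, 0.3]
grip_width: 0.0637
[ 0.50756146 -0.2696066   0.26700094] [-39.88787832  23.11624985  66.32563336   0.24997204  90.62562186
  -6.17772578] 0.06409922398199905
```

View pics/w2.png

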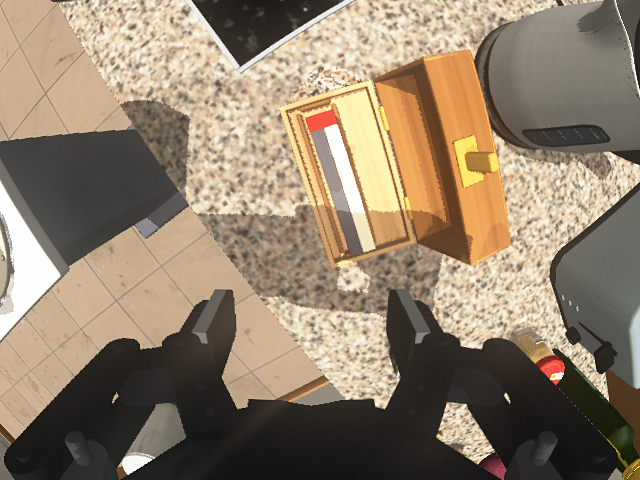

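The lid is open and the stone is visible: red end at (322,120), which is the case's +y end, and dark half towards the front, so stone x runs along case +y. Now measuring the stone and the lid angle.

Run:
```python
from h import *
z=np.load("w2.npz"); im,d,T=z["im"],z["d"],z["T"]; p=viewer.camera_params("wrist"); W=wworld(d,T,p)
a=np.deg2rad(-16.7); X=np.array([np.cos(a),np.sin(a)]); Y=np.array([-X[1],X[0]]); C=np.array([.5535,-.275])
L=np.stack([(W[...,:2]-C)@X,(W[...,:2]-C)@Y,W[...,2]],-1)*1000
v,u=np.mgrid[0:480,0:640]
m=(np.abs(L[...,1])<90)&(L[...,0]>-45)&(L[...,0]<35)&(L[...,2]>60)&(L[...,2]<80)&(u<420)
k,l,s,c=cv2.connectedComponentsWithStats(m.astype(np.uint8)); m=l==1+np.argmax(s[1:,4])
print("stone top z",np.percentile(L[m][:,2],[5,50,95]),m.sum())
q=wplane(np.c_[u[m],v[m]],.068,T,p)[:,:2]*1000; print(cv2.minAreaRect(q.astype(np.float32)))
print("case rect",cv2.minAreaRect((((q/1000-C)@np.c_[X,Y])*1000).astype(np.float32)))
m=(L[...,0]>52)&(L[...,0]<145)&(np.abs(L[...,1])<85)&(L[...,2]>30)&(L[...,2]<220)&(u>375)&(u<500)
P=L[m]; print("lid pct",np.percentile(P,[1,50,99],0))
# lid outer top face points: linear fit of points with high x per height
f=P[(P[:,2]>125)]; print("top band x",np.percentile(f[:,0],[2,50,98]), "zmax",np.percentile(P[:,2],99.5))
hi=np.unravel_index(np.argmax(np.where(m,L[...,2],0)),m.shape); print(hi,L[hi])
```

```text
stone top z [68.37832132 69.64673538 70.86835978] 4040
((543.640869140625, -270.1513977050781), (141.004638671875, 26.88005828857422), 74.12734985351562)
case rect ((-10.836578369140625, 1.81097412109375), (26.880048751831055, 141.0045928955078), 0.8273411393165588)
lid pct [[ 79.51032151 -82.47602835  31.06618081]
 [100.90162454   9.64818614 114.57796848]
 [129.59308225  83.52410065 148.22990469]]
top band x [ 94.8056945   99.92678695 109.04831536] zmax 148.793391151179
(np.int64(157), np.int64(489)) [101.08343308   5.53987256 150.43450245]
```

```bash
python3 -m pendant '[[[18,0,-40],0.16,0.3],[[18,0,-40],0.158,0.3],[[0,0,-40],0,0.3],[[0,0,-20],0,0.3],[[0,0,0],0,0.3]]' 60
```

```text
time_s: 7.32
position: [0.5447, -0.2701, 0.1253]
tool_rot: [[0.271, 0.963, 0.007], [0.963, -0.271, 0.002], [0.003, 0.006, -1.0]]
ft_force: [-1.7, 0.2, 0.6]
grip_width: 0.0557
```

```bash
python3 -m pendant '[[[-1,0,-30],0,0.3],[[0,0,-25],0,0.3],[[0,0,-15],0,0.3],[[0,0,-5],0,0.3],[[0,0,0],0,0.3]]' 60
```

```text
time_s: 7.95
position: [0.5463, -0.2724, 0.0547]
tool_rot: [[0.277, 0.961, 0.016], [0.961, -0.277, -0.005], [-0.001, 0.017, -1.0]]
ft_force: [-0.0, 0.3, 0.6]
grip_width: 0.0556
```

```bash
python3 -m pendant '[[[-3,2,-4],0,0.3],[[0,0,0],0,0.3],[[0,0,0],0,-0.5],[[0,0,0],0,-1],[[0,0,0],0,-1],[[0,0,0],0,-1],[[0,0,0],0,-1]]' 70
```

```text
time_s: 8.82
position: [0.5437, -0.2707, 0.0526]
tool_rot: [[0.278, 0.961, 0.018], [0.961, -0.277, -0.007], [-0.002, 0.019, -1.0]]
ft_force: [-0.6, -0.3, 0.0]
grip_width: 0.0245
```

```bash
python3 -m pendant '[[[0,0,0],0,0],[[0,0,-2],0,0],[[0,0,-2],0,0],[[0,0,0],0,-0.5],[[0,0,0],0,-1],[[0,0,0],0,-1],[[0,0,0],0,-1],[[0,0,0],0,-1]]' 70
python3 -m pendant '[[[0,0,10],0,-1],[[0,0,20],0,-1],[[0,0,30],0,-1],[[0,0,40],0,-1],[[0,0,40],0,-1],[[0,0,0],0,-1]]'
```

```text
time_s: 9.82
position: [0.5436, -0.2707, 0.0484]
tool_rot: [[0.278, 0.961, 0.018], [0.961, -0.277, -0.007], [-0.002, 0.019, -1.0]]
ft_force: [-0.4, 1.1, 0.8]
grip_width: 0.0247
time_s: 10.58
position: [0.5421, -0.2693, 0.1922]
tool_rot: [[0.278, 0.961, 0.014], [0.961, -0.278, -0.004], [-0.0, 0.015, -1.0]]
ft_force: [-1.6, -0.3, -4.5]
grip_width: 0.0244
```

```bash
python3 - <<'E'
from h import *
im,d,T,p=wcap(); np.savez("w3.npz",im=im,d=d,T=T); save("w3",im)
E
python3 -m pendant '[[[-10,30,0],0,-1],[[-13,45,0],-0.08,-1],[[-13,45,0],-0.1,-1],[[-13,45,-5],-0.1,-1],[[-13,45,-10],-0.1,-1],[[-13,45,-10],-0.09,-1],[[0,40,-10],0,-1],[[0,8,0],0,-1],[[0,0,0],0,-1]]'
python3 - <<'E'
from h import *
im,d,T,p=wcap(); np.savez("w4.npz",im=im,d=d,T=T); save("w4",im)
E
```

```text
time_s: 11.75
position: [0.4544, 0.0449, 0.1373]
tool_rot: [[0.696, 0.718, -0.016], [0.718, -0.696, 0.009], [-0.005, -0.018, -1.0]]
ft_force: [-0.2, -0.6, -3.6]
grip_width: 0.0247
```

View pics/w4.png

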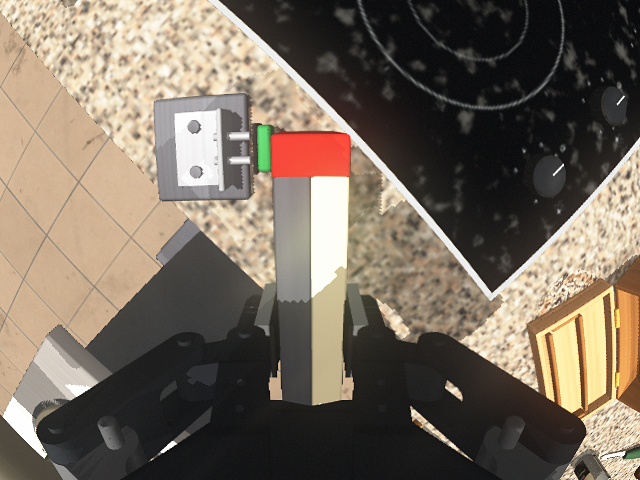

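View pics/w3.png

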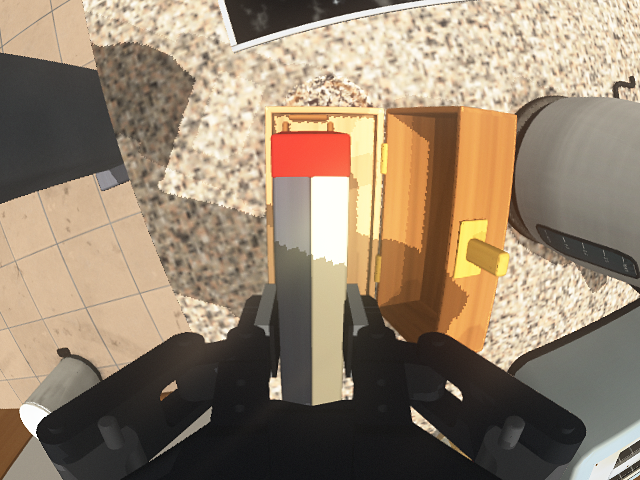

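In w4 the stone hangs from the jaws with its red end (310,155) beside the green pad (265,148) and the foot at (155-250, 95-200). In w3 the slot's far end shows at about (285-330,125), and the rest is hidden by the stone.

```bash
cat > m4.py <<'E'
from h import *
z=np.load("w4.npz"); im,d,T=z["im"],z["d"],z["T"]; p=viewer.camera_params("wrist"); W=wworld(d,T,p); h=cv2.cvtColor(im,cv2.COLOR_RGB2HSV)
H,S,V=h[...,0],h[...,1],h[...,2]; v,u=np.mgrid[0:480,0:640]
s=env.observe(); print(s["position"])
def rect(uv,zz,n):
    r=cv2.minAreaRect((wplane(uv,zz,T,p)[:,:2]*1000).astype(np.float32)); print(n,np.round(r[0],1),np.round(r[1],1),round(r[2],1)); return r
roi=(u>140)&(u<262)&(v>80)&(v<210)
f=roi&(W[...,2]>.006)&(W[...,2]<.06)
print("foot z",np.percentile(W[f&(W[...,2]<.02)][:,2],[5,50,95]))
f10=roi&(W[...,2]>.006)&(u<252)
k,l,st,c=cv2.connectedComponentsWithStats(f10.astype(np.uint8)); f10=l==1+np.argmax(st[1:,4])
rect(np.c_[u[f10],v[f10]],.010,"foot@10")
g=(H>45)&(H<80)&(S>100)&(u>240)&(u<300)&(v>100)&(v<200)
print("pad z",np.percentile(W[g][:,2],[5,50,95]))
rect(np.c_[u[g],v[g]],.037,"pad@37")
top=g&(W[...,2]>.034); P=W[top]*1000; print("pad top pts",cv2.minAreaRect(P[:,:2].astype(np.float32)))
# red end
r=((H<8)|(H>172))&(S>150)&(u>260)&(u<360)&(v>120)&(v<185)&(W[...,2]>.12)
print("red z",np.percentile(W[r][:,2],[5,50,95])); 
t=(u>265)&(u<355)&(v>125)&(v<260)&(W[...,2]>.14)&(W[...,2]<.18); P=W[t]*1000; print("stone top z",np.percentile(P[:,2],[5,50,95]));rect(np.c_[u[t],v[t]],np.median(P[:,2])/1000,"stone top part")
# stone edges far end
q=wplane([[272,134],[349,134]],np.median(P[:,2])/1000,T,p)*1000; print("far corners",q.round(1).tolist())
E
python3 m4.py
```

```text
[0.45437599 0.04452422 0.13726581]
foot z [0.01000842 0.01207535 0.01557271]
foot@10 [434.8 145.3] [80.8 76.8] 45.8
pad z [0.03694378 0.03829906 0.03961266]
pad@37 [472.6 109.4] [30.6  8.6] 45.1
pad top pts ((483.5785217285156, 98.67256927490234), (30.688615798950195, 39.39186096191406), 45.5110969543457)
red z [0.15715088 0.15864862 0.15986246]
stone top z [157.24718554 158.48135524 159.66608808]
stone top part [489.7  79.8] [43.8 26.5] 46.3
far corners [[495.7, 104.0, 158.5], [513.8, 86.4, 158.5]]
```

```bash
python3 -m pendant '[[[4,8,-20],-0.008,-1],[[0,0,-30],0,-1],[[0,0,-25],0,-1],[[0,0,-10],0,-1],[[0,0,0],0,-1]]'
```

```text
time_s: 12.42
position: [0.4604, 0.0475, 0.0502]
tool_rot: [[0.707, 0.707, -0.013], [0.707, -0.707, 0.008], [-0.004, -0.015, -1.0]]
ft_force: [0.2, 0.3, -4.0]
grip_width: 0.0245
```

```bash
python3 -m pendant '[[[-4,5,-3],0,-1],[[-4,5,-1],0,-1],[[-3,4,0],0,-1],[[-2,2,0],0,-1],[[0,0,0],0,-1]]'
```

```text
time_s: 13.05
position: [0.448, 0.0641, 0.0482]
tool_rot: [[0.706, 0.708, -0.008], [0.708, -0.706, 0.006], [-0.001, -0.01, -1.0]]
ft_force: [1.3, -1.3, -4.5]
grip_width: 0.0243
```

```bash
python3 -m pendant '[[[-2,2,-2],0,-1],[[0,0,0],0,-1],[[0,0,0],0,-1]]'
python3 - <<'E'
from h import *
im,d,T,p=wcap(); save("w5",im[60:260,120:420]); np.savez("w5.npz",im=im,d=d,T=T)
W=wworld(d,T,p);h=cv2.cvtColor(im,cv2.COLOR_RGB2HSV); v,u=np.mgrid[0:480,0:640]
n=np.array([.713,-.701]);y=np.array([.701,.713]); O=np.array([.4544,.126])
g=(h[...,0]>45)&(h[...,0]<80)&(h[...,1]>100)&(W[...,2]<.06)
k,l,s,c=cv2.connectedComponentsWithStats(g.astype(np.uint8)); g=l==1+np.argmax(s[1:,4]); q=wplane(np.c_[u[g],v[g]],.037,T,p)[:,:2]-O
print("pad n range mm",np.percentile(q@n,[1,99])*1000,"y",np.percentile(q@y,[1,99])*1000,g.sum())
E
```

```text
time_s: 13.42
position: [0.4471, 0.0657, 0.0464]
tool_rot: [[0.707, 0.707, -0.005], [0.707, -0.707, 0.006], [0.0, -0.008, -1.0]]
ft_force: [2.1, -2.4, -3.5]
grip_width: 0.0247
pad n range mm [14.46541128 21.79656947] y [-13.99202052  16.78254691] 1265
```

```bash
python3 -m pendant '[[[4,4,0],0,-1],[[5,5,0],0,-1],[[5,5,0],0,-1],[[5,5,0],0,-1],[[5,5,0],0,-1],[[5,5,0],0,-1],[[5,5,0],0,-1],[[0,0,0],0,-1]]'
```

```text
time_s: 14.48
position: [0.4834, 0.1022, 0.0463]
tool_rot: [[0.706, 0.708, -0.006], [0.708, -0.706, 0.005], [-0.001, -0.008, -1.0]]
ft_force: [2.3, -1.6, -3.6]
grip_width: 0.0244
```

```bash
python3 -m pendant '[[[5,5,0],0,-1],[[5,5,0],0,-1],[[5,5,0],0,-1],[[5,5,0],0,-1],[[5,5,0],0,-1],[[5,5,0],0,-1],[[4,4,0],0,-1],[[0,0,0],0,-1]]'
```

```text
time_s: 15.48
position: [0.5194, 0.1385, 0.0462]
tool_rot: [[0.706, 0.709, -0.007], [0.709, -0.706, 0.004], [-0.002, -0.008, -1.0]]
ft_force: [2.1, -1.1, -3.0]
grip_width: 0.0244
```

```bash
python3 -m pendant '[[[5,-5,0],0,-1],[[10,-10,5],0,-1],[[8,-8,30],0,-1],[[0,0,35],0.1,-1],[[0,0,15],0.17,-1],[[0,0,0],0.18,-1],[[0,0,0],0.18,-1],[[0,0,0],0.18,-1],[[0,0,0],0.18,-1],[[0,0,0],0.18,-1],[[0,0,0],0.18,-1],[[0,0,0],0.18,-1]]'
python3 -m pendant '[[[0,0,0],0.18,-1],[[0,0,0],0.18,-1],[[0,0,0],0.18,-1],[[0,0,0],0.18,-1],[[0,0,0],0.18,-1],[[0,0,0],0.18,-1],[[0,0,0],0.18,-1],[[0,0,0],0.15,-1],[[0,0,0],0,-1]]'
```

```text
time_s: 16.98
position: [0.5463, 0.1086, 0.1356]
tool_rot: [[-0.708, 0.706, -0.008], [0.706, 0.708, -0.007], [0.001, -0.011, -1.0]]
ft_force: [-0.8, -0.6, -4.1]
grip_width: 0.0241
time_s: 18.1
position: [0.5489, 0.1029, 0.1367]
tool_rot: [[-0.787, -0.617, 0.002], [-0.617, 0.787, -0.007], [0.003, -0.007, -1.0]]
ft_force: [-0.6, -0.0, -3.3]
grip_width: 0.0245
```

```bash
python3 -m pendant '[[[-6,6,-10],0.13,-1],[[-6,6,-30],0,-1],[[0,0,-25],0,-1],[[0,0,-10],0,-1],[[0,0,0],0,-1]]'
```

```text
time_s: 18.73
position: [0.5382, 0.1136, 0.0611]
tool_rot: [[-0.71, -0.704, 0.005], [-0.704, 0.71, -0.006], [0.001, -0.008, -1.0]]
ft_force: [0.1, -0.1, -4.2]
grip_width: 0.0239
```

```bash
python3 -m pendant '[[[-4,4,-8],0.01,-1],[[-5,5,-5],0,-1],[[-5,5,-1],0,-1],[[-3,3,0],0,-1],[[-2,2,0],0,-1],[[0,0,0],0,-1]]'
```

```text
time_s: 19.48
position: [0.519, 0.1341, 0.0486]
tool_rot: [[-0.703, -0.711, 0.009], [-0.711, 0.703, -0.006], [-0.002, -0.011, -1.0]]
ft_force: [0.2, -0.4, -3.8]
grip_width: 0.0248
```

```bash
python3 -m pendant '[[[-2,2,-2],0,-1],[[-1,1,0],0,-1],[[0,0,0],0,-1],[[0,0,0],0,-1]]'
```

```text
time_s: 19.98
position: [0.5168, 0.1366, 0.0467]
tool_rot: [[-0.703, -0.711, 0.011], [-0.711, 0.703, -0.007], [-0.003, -0.013, -1.0]]
ft_force: [1.3, -1.1, -4.7]
grip_width: 0.0243
```

```bash
python3 -m pendant '[[[-1.5,1.5,0],0,-1],[[0,0,0],0,-1],[[0,0,0],0,-1]]'
python3 - <<'E'
from h import *
f=[]
im,d,T,p=wcap(); f.append(env.observe()["ft_force"])
W=wworld(d,T,p);h=cv2.cvtColor(im,cv2.COLOR_RGB2HSV); v,u=np.mgrid[0:480,0:640]
n=np.array([.713,-.701]);y=np.array([.701,.713]); O=np.array([.4544,.126])
g=(h[...,0]>45)&(h[...,0]<80)&(h[...,1]>100)&(W[...,2]<.06)
k,l,s,c=cv2.connectedComponentsWithStats(g.astype(np.uint8)); g=l==1+np.argmax(s[1:,4]); q=wplane(np.c_[u[g],v[g]],.037,T,p)[:,:2]-O
print("pad n range mm",np.percentile(q@n,[1,99])*1000,"y",np.percentile(q@y,[1,99])*1000,g.sum(),f)
E
```

```text
time_s: 20.35
position: [0.5155, 0.1379, 0.0467]
tool_rot: [[-0.703, -0.711, 0.011], [-0.711, 0.703, -0.007], [-0.003, -0.013, -1.0]]
ft_force: [1.5, -2.2, -4.2]
grip_width: 0.0245
pad n range mm [15.38898205 20.21556682] y [-14.90726747  15.61184147] 826 [array([ 0.49002569, -2.43551166, -4.35167921])]
```

```bash
python3 -m pendant '[[[-4,-4,0],0,-1],[[-5,-5,0],0,-1],[[-5,-5,0],0,-1],[[-5,-5,0],0,-1],[[-5,-5,0],0,-1],[[-5,-5,0],0,-1],[[-5,-5,0],0,-1],[[0,0,0],0,-1]]'
```

```text
time_s: 21.4
position: [0.4797, 0.1015, 0.0473]
tool_rot: [[-0.704, -0.71, 0.014], [-0.71, 0.704, -0.007], [-0.005, -0.014, -1.0]]
ft_force: [0.7, -3.0, -4.6]
grip_width: 0.0245
```

```bash
python3 -m pendant '[[[-5,-5,0],0,-1],[[-5,-5,0],0,-1],[[-5,-5,0],0,-1],[[-5,-5,0],0,-1],[[-5,-5,0],0,-1],[[-5,-5,0],0,-1],[[-6,-6,0],0,-1],[[0,0,0],0,-1]]'
```

```text
time_s: 22.4
position: [0.4413, 0.063, 0.0475]
tool_rot: [[-0.704, -0.71, 0.014], [-0.71, 0.704, -0.006], [-0.006, -0.015, -1.0]]
ft_force: [0.6, -3.4, -4.0]
grip_width: 0.0243
```

```bash
python3 -m pendant '[[[6,-6,0],0,-1],[[10,-10,5],0,-1],[[8,-8,40],0,-1],[[10,-15,50],0,-1],[[15,-35,45],0,-1],[[20,-40,25],0,-1],[[20,-40,0],0,-1],[[20,-40,0],0,-1],[[10,-10,0],0,-1],[[0,0,0],0,-1]]'
python3 - <<'E'
from h import *
im,d,T,p=wcap(); save("w6",im); np.savez("w6.npz",im=im,d=d,T=T); s=env.observe(); print(s["position"],s["q"])
E
```

```text
time_s: 23.65
position: [0.5625, -0.1514, 0.2193]
tool_rot: [[-0.703, -0.711, 0.006], [-0.711, 0.703, -0.004], [-0.001, -0.007, -1.0]]
ft_force: [-0.6, -0.6, -4.1]
grip_width: 0.0242
[ 0.5622328  -0.1509066   0.21931761] [-2.66356930e+01  2.53657356e+01  7.05501911e+01 -7.47005879e-02
  8.36806029e+01 -1.61974474e+02]
```

View pics/w6.png

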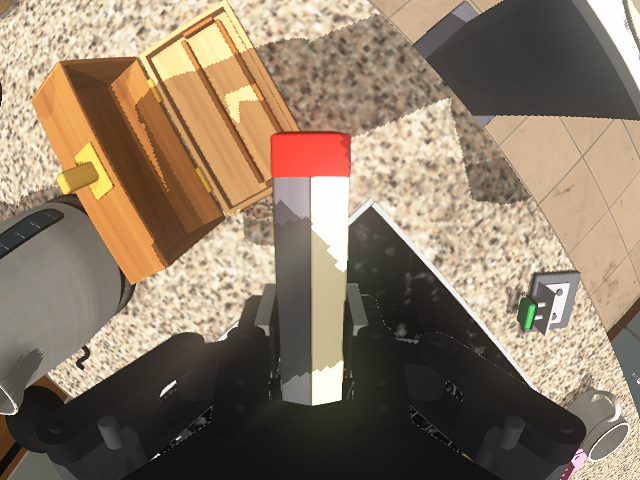

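The slot is free in w6, between the two ribs at about (165-250, 40-180). The red end of the stone is at (310,155), and the stone is held square.

Run:
```python
from h import *
z=np.load("w6.npz"); im,d,T=z["im"],z["d"],z["T"]; p=viewer.camera_params("wrist"); W=wworld(d,T,p)
a=np.deg2rad(-16.7); X=np.array([np.cos(a),np.sin(a)]); Y=np.array([-X[1],X[0]]); C=np.array([.5535,-.275])
L=np.stack([(W[...,:2]-C)@X,(W[...,:2]-C)@Y,W[...,2]],-1)*1000
def lr(uv,zz): return ((wplane(uv,zz,T,p)[:,:2]-C)@np.c_[X,Y])*1000
v,u=np.mgrid[0:480,0:640]
m=(np.abs(L[...,1])<110)&(L[...,0]>-70)&(L[...,0]<65)&(v<220)&(u<300)
for y0 in (-70,-40,-10,20,50):
    b=m&(abs(L[...,1]-y0)<12); print(y0,[ (x,int(np.median(L[b&(abs(L[...,0]-x)<1.0)][:,2]))) for x in range(-60,58,2) if (b&(abs(L[...,0]-x)<1.0)).sum()>3])
fr=m&(L[...,2]>8)&(L[...,0]<40)
for x0 in (-40,-14,20):
    b=fr&(abs(L[...,0]-x0)<4); print("y ext",x0,np.percentile(L[b][:,1],[1,99]))
```

```text
-70 [(-60, 1), (-58, 1), (-56, 1), (-54, 1), (-52, 1), (-50, 1), (-48, 11), (-46, 23), (-44, 23), (-42, 23), (-40, 9), (-38, 9), (-36, 9), (-34, 10), (-32, 21), (-30, 21), (-28, 19), (-26, 9), (-24, 9), (-22, 9), (-20, 9), (-18, 9), (-16, 9), (-14, 9), (-12, 9), (-10, 9), (-8, 9), (-6, 9), (-4, 10), (-2, 9), (0, 9), (2, 10), (4, 11), (6, 20), (8, 21), (10, 20), (12, 9), (14, 9), (16, 9), (18, 9), (20, 9), (22, 9), (24, 9), (26, 9), (28, 9), (30, 9), (32, 9), (34, 9), (36, 9), (38, 9), (40, 9), (42, 9), (44, 9), (46, 16), (48, 23), (50, 23), (52, 24), (54, 26), (56, 27)]
-40 [(-60, 1), (-58, 1), (-56, 1), (-54, 1), (-52, 1), (-50, 1), (-48, 14), (-46, 23), (-44, 23), (-42, 22), (-40, 9), (-38, 9), (-36, 9), (-34, 10), (-32, 21), (-30, 21), (-28, 18), (-26, 9), (-24, 9), (-22, 9), (-20, 9), (-18, 9), (-16, 9), (-14, 9), (-12, 9), (-10, 9), (-8, 10), (-6, 9), (-4, 9), (-2, 9), (0, 9), (2, 9), (4, 11), (6, 21), (8, 21), (10, 20), (12, 9), (14, 9), (16, 10), (18, 9), (20, 9), (22, 9), (24, 9), (26, 9), (28, 9), (30, 9), (32, 9), (34, 10), (36, 9), (38, 9), (40, 9), (42, 10), (44, 9), (46,
[... 1175 characters left out ...]
52, 23), (54, 26), (56, 27)]
50 [(-56, 240), (-54, 240), (-52, 240), (-50, 241), (-48, 241), (-46, 240), (-44, 240), (-42, 22), (-40, 9), (-38, 9), (-36, 10), (-34, 10), (-32, 21), (-30, 21), (-28, 19), (-26, 10), (-24, 9), (-22, 9), (-20, 9), (-18, 9), (-16, 9), (-14, 9), (-12, 9), (-10, 9), (-8, 9), (-6, 9), (-4, 10), (-2, 9), (0, 9), (2, 9), (4, 13), (6, 21), (8, 21), (12, 9), (14, 9), (16, 9), (18, 9), (20, 9), (22, 9), (24, 9), (26, 9), (28, 9), (30, 9), (32, 9), (34, 9), (36, 9), (38, 9), (40, 10), (42, 9), (44, 9), (46, 17), (48, 23), (50, 24), (52, 27), (54, 27), (56, 27)]
y ext -40 [-89.78487057  80.43020511]
y ext -14 [-90.56388504  57.09589498]
y ext 20 [-90.60959607  90.90283639]
```

```bash
python3 -m pendant '[[[-2,0,0],-0.18,-1],[[-2,0,0],-0.18,-1],[[0,0,0],-0.18,-1],[[0,0,0],-0.18,-1],[[0,0,0],-0.18,-1],[[0,0,0],-0.18,-1],[[0,0,0],-0.18,-1],[[0,0,0],-0.18,-1],[[0,0,0],-0.18,-1],[[0,0,0],-0.18,-1],[[0,0,0],-0.18,-1],[[0,0,0],-0.18,-1]]'
python3 -m pendant '[[[0,0,0],-0.18,-1],[[0,0,0],-0.18,-1],[[0,0,0],-0.1,-1],[[0,-20,0],0,-1],[[0,-40,0],0,-1],[[0,-30,0],0,-1],[[0,0,0],0,-1]]'
```

```text
time_s: 25.2
position: [0.5513, -0.1396, 0.2211]
tool_rot: [[-0.144, 0.99, -0.006], [0.99, 0.144, 0.006], [0.007, -0.005, -1.0]]
ft_force: [0.3, 0.2, -3.8]
grip_width: 0.0246
time_s: 26.08
position: [0.5479, -0.2297, 0.2222]
tool_rot: [[0.315, 0.949, -0.006], [0.949, -0.315, 0.01], [0.007, -0.008, -1.0]]
ft_force: [0.7, 1.3, -4.3]
grip_width: 0.0244
```

```bash
python3 -m pendant '[[[-3,-25,0],0.03,-1],[[-1,-16,-10],0,-1],[[0,0,-30],0,-1],[[0,0,-30],0,-1],[[0,0,-15],0,-1],[[0,0,0],0,-1]]'
```

```text
time_s: 26.82
position: [0.5423, -0.2699, 0.1324]
tool_rot: [[0.281, 0.96, -0.008], [0.96, -0.281, 0.013], [0.01, -0.011, -1.0]]
ft_force: [0.6, 0.4, -2.9]
grip_width: 0.0242
```

```bash
python3 -m pendant '[[[0,0,-20],0,-1],[[0,0,-20],0,-1],[[0,0,-10],0,-1],[[0,0,0],0,-1],[[0,0,0],0,-1]]'
```

```text
time_s: 27.45
position: [0.5439, -0.27, 0.0846]
tool_rot: [[0.279, 0.96, -0.003], [0.96, -0.279, 0.01], [0.009, -0.006, -1.0]]
ft_force: [0.4, 0.4, -3.9]
grip_width: 0.0245
```

```bash
python3 -m pendant '[[[-1,-1,-10],0,-1],[[0,0,-8],0,-1],[[0,0,0],0,-1],[[0,0,0],0,-1]]'
```

```text
time_s: 27.95
position: [0.5431, -0.2714, 0.0663]
tool_rot: [[0.279, 0.96, -0.002], [0.96, -0.279, 0.009], [0.008, -0.005, -1.0]]
ft_force: [-1.0, 0.9, -3.2]
grip_width: 0.0245
```

```bash
python3 -m pendant '[[[0,0,-4],0,-1],[[0,0,-4],0,-1],[[0,0,-3],0,-1],[[0,0,0],0,-1]]'
```

```text
time_s: 28.45
position: [0.5432, -0.2714, 0.0547]
tool_rot: [[0.279, 0.96, -0.002], [0.96, -0.279, 0.009], [0.008, -0.004, -1.0]]
ft_force: [-0.3, 1.3, -4.8]
grip_width: 0.0247
```

Now below the rib tops with no side load. Lowering the last 6 mm gently.

```bash
python3 -m pendant '[[[0,0,-2],0,-1],[[0,0,-2],0,-1],[[0,0,-1.5],0,-1],[[0,0,0],0,-1],[[0,0,0],0,-1]]'
```

```text
time_s: 29.08
position: [0.5434, -0.2715, 0.0492]
tool_rot: [[0.279, 0.96, -0.001], [0.96, -0.279, 0.008], [0.007, -0.004, -1.0]]
ft_force: [-0.4, 0.4, -3.4]
grip_width: 0.0245
```

```bash
python3 -m pendant '[[[0,0,-1],0,-1],[[0,0,-0.5],0,-1],[[0,0,0],0,-1]]' 
python3 -m pendant '[[[0,0,0],0,-0.2],[[0,0,0],0,0.1],[[0,0,0],0,0.3],[[0,0,0],0,0.3],[[0,0,15],0,0.3],[[0,0,30],0,0.3],[[0,0,40],0,0.3],[[0,0,50],0,0.3],[[-10,40,20],0,0.3],[[0,0,0],0,0.3]]'
python3 - <<'E'
from h import *
im,d,T,p=wcap(); save("w7",im); np.savez("w7.npz",im=im,d=d,T=T); W=wworld(d,T,p)
a=np.deg2rad(-16.7); X=np.array([np.cos(a),np.sin(a)]); Y=np.array([-X[1],X[0]]); C=np.array([.5535,-.275])
L=np.stack([(W[...,:2]-C)@X,(W[...,:2]-C)@Y,W[...,2]],-1)*1000
v,u=np.mgrid[0:480,0:640]
m=(np.abs(L[...,1])<90)&(L[...,0]>-45)&(L[...,0]<35)&(L[...,2]>60)&(L[...,2]<80)
k,l,s,c=cv2.connectedComponentsWithStats(m.astype(np.uint8)); m=l==1+np.argmax(s[1:,4])
print("top z",np.percentile(L[m][:,2],[5,50,95]))
q=wplane(np.c_[u[m],v[m]],.068,T,p)[:,:2]; print(cv2.minAreaRect((((q-C)@np.c_[X,Y])*1000).astype(np.float32)))
P=L[(L[...,0]>52)&(L[...,0]<145)&(np.abs(L[...,1])<85)&(L[...,2]>30)&(L[...,2]<180)]; print("lid zmax",np.percentile(P[:,2],99.5))
E
```

```text
time_s: 29.45
position: [0.5435, -0.2713, 0.0489]
tool_rot: [[0.279, 0.96, -0.001], [0.96, -0.279, 0.008], [0.007, -0.003, -1.0]]
ft_force: [-1.1, 0.4, -0.7]
grip_width: 0.0247
time_s: 30.7
position: [0.5336, -0.2311, 0.2144]
tool_rot: [[0.28, 0.96, 0.005], [0.96, -0.28, 0.004], [0.005, 0.004, -1.0]]
ft_force: [0.4, -1.4, -0.8]
grip_width: 0.0552
top z [68.18629375 69.59093435 70.76608686]
((-11.193785667419434, 1.8749542236328125), (26.555870056152344, 140.40269470214844), 0.8177286982536316)
lid zmax 148.90020031755705
```

View pics/w7.png

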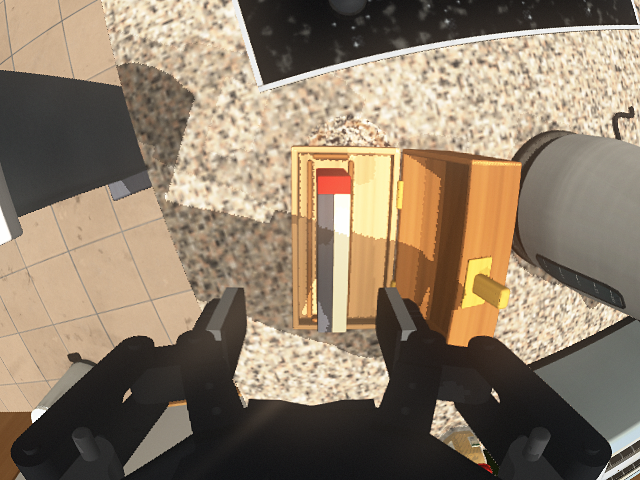

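The stone is back on edge in its slot, with its red end at (333,181). It is within 0.5 mm of where it started, its top is at the same height, and the lid is still on its stop. Handing in.

```bash
python3 -c "
from rig import ticket; print(ticket.close_job())"
```

```text
the job is handed in; nothing more can be done
None
```

I did every step and handed the job in at about 31 s of robot time; the hand-in gave no verdict. I opened the lid onto its stop and took out the stone. I drew the dark face and then the pale face along the grey-footed scrubber's pad, each from the red end to the plain end. The stone is back on edge in its slot, and the gripper was clear before hand-in.

- **Pad presses:** Side force was mostly 2 to 3 N (force readings are noisy, about ±1 N). The camera, checked at the start of each stroke, showed the pad pressed in about 7 mm (dark) and 6 mm (pale). The tool held its distance to the pad within about 0.6 mm along each stroke, running from about 50 mm on the red side of the stone's middle to about 54 mm on the plain side.
- **Stone in its slot:** The last picture puts it within 0.5 mm of its starting place and 0.4 mm across from the measured slot centre. Its top is at the same height as before.
- **Lid:** Its highest point was 149 mm both after opening and at the end, against 150 mm in the text for the open stop.
- **Disagreements:** Camera heights read 1 to 2 mm above the text's. I also measured the slot 11.6 mm in front of my estimated case centre line, against 14 mm in the text, so I placed the stone by the measured slot and its original position.
- **Not checked:** I took no final picture of the spice jar or the mug; the moves stayed well away from both.

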